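# Grade the potted cacti by height under the grow lamp

### The job

Stand the four potted cacti on the four saucers of the wooden stand, one to a saucer and upright in its middle, in order of height: the shortest on the saucer nearest the grow lamp and the tallest farthest from it, so that none stands in another's shade. Set them down gently, knock none of them over, and leave the saucers where they are.

Things in the scene. Friction and masses are not known exactly. Their poses are not given: they have to be found in the camera images.
- cactus_1_mid (a point): Smallest of four potted plants: green ribbed globe cactus in a terracotta pot, loose, upright, 58 mm tall overall, about 90 g. Pot 44 mm tall; its rim, the widest part, is a straight band 42 mm across, 14 mm tall, mid-height 37 mm above the foot; below it tapers to a foot 29 mm across. Cactus (26 mm wide) rises 14 mm over the rim. Point: on the axis half-way up, 29.0 mm above the foot; z up.
- cactus_2_mid (a point): Second smallest of four potted plants: green ribbed globe cactus in a terracotta pot, loose, upright, 73 mm tall overall, about 140 g. Pot 56 mm tall; its rim, the widest part, is a straight band 48 mm across, 14 mm tall, mid-height 49 mm above the foot; below it tapers to a foot 33 mm across. Cactus (32 mm wide) rises 17 mm over the rim. Point: on the axis half-way up, 36.5 mm above the foot; z up.
- cactus_3_mid (a point): Second largest of four potted plants: green ribbed globe cactus in a terracotta pot, loose, upright, 88 mm tall overall, about 210 g. Pot 68 mm tall; its rim, the widest part, is a straight band 55 mm across, 14 mm tall, mid-height 61 mm above the foot; below it tapers to a foot 37 mm across. Cactus (39 mm wide) rises 20 mm over the rim. Point: on the axis half-way up, 44.0 mm above the foot; z up.
- cactus_4_mid (a point): Largest of four potted plants: green ribbed globe cactus in a terracotta pot, loose, upright, 103 mm tall overall, about 300 g. Pot 80 mm tall; its rim, the widest part, is a straight band 62 mm across, 14 mm tall, mid-height 73 mm above the foot; below it tapers to a foot 42 mm across. Cactus (46 mm wide) rises 23 mm over the rim. Point: on the axis half-way up, 51.5 mm above the foot; z up.
- saucer_a: One of four identical loose terracotta saucers standing in a row on the low wooden stand (which letter stands where changes). 88 mm across the rim, 12 mm tall overall, 4 mm wall, flat inner floor 5 mm above its underside and about 72 mm across. Origin: centre of its underside, on the stand's top.
- saucer_b: One of four identical loose terracotta saucers standing in a row on the low wooden stand (which letter stands where changes). 88 mm across the rim, 12 mm tall overall, 4 mm wall, flat inner floor 5 mm above its underside and about 72 mm across. Origin: centre of its underside, on the stand's top.
- saucer_c: One of four identical loose terracotta saucers standing in a row on the low wooden stand (which letter stands where changes). 88 mm across the rim, 12 mm tall overall, 4 mm wall, flat inner floor 5 mm above its underside and about 72 mm across. Origin: centre of its underside, on the stand's top.
- saucer_d: One of four identical loose terracotta saucers standing in a row on the low wooden stand (which letter stands where changes). 88 mm across the rim, 12 mm tall overall, 4 mm wall, flat inner floor 5 mm above its underside and about 72 mm across. Origin: centre of its underside, on the stand's top.
- stand: Low slatted wooden plant stand, fixed: 112 mm by 440 mm by 30 mm high, lying crossways in front of the robot, turned by up to about 12 degrees. Origin: centre of its underside; its y axis runs along the row of saucers, x across it, z up. The saucers stand about 100 mm apart along it, none more than about 10 mm off its midline; its top is 30 mm above the table.
- lamp: Grow lamp, fixed: white round foot 90 mm across, thin stem, bare round bulb 68 mm across, 217 mm tall. It stands beyond one end of the row of saucers, sometimes the left end, sometimes the right (a green watering can of about 140 mm height stands beyond the other). Origin: centre of its underside.

How it is judged:
By the outcome, as a careful person would: the job done as asked, in the order asked, and still so for the second after the job is handed in, with the robot touching nothing.
It also fails if it takes over 109 s, if anything falls off the work surface, if the arm or the gripper's body presses on something with over 40 N, if the wrist force passes 120 N, or if a joint passes its speed limit or range.

### The arm

A 7-joint arm with a two-finger parallel gripper is mounted at the origin on the work surface. World frame = base frame: x ahead of the robot, y to its left, z up, the work surface at z = 0. Lengths are in m, angles in rad, forces in N, time in s.
With the tool pointing down it reaches from about 0.35 to 0.775 m from the base axis. Payload 3.1 kg.
Tool frame: the origin (TCP) lies at the very end of the fingers, on their centre line; the grasp point (between the pads) lies arm.pinch_z behind it (arm.pinch_z is the distance from the TCP to the grasp point, in m); z points along the fingers, y is the line along which they close (so a half turn about z gives the same grasp; the last joint's range is limited). The gripper opens to 85 mm and grips with 20 to 120 N. Pads are 22 mm wide; open, the fingers measure 114 mm over their backs; the gripper's body (76 mm by 85 mm) begins 54 mm behind the grasp point. The pads swing forward as they close: fully open they stand 13 mm farther back than shut.
Start: joints at [-1.338, 0.311, 0.014, 1.512, -0.004, 1.319, -0.027], TCP at [0.149, 0.529, 0.231] pointing down, gripper open.
Joint ranges: [-2.7, 2.7], [-0.3, 1.91], [-1.27, 1.3], [0.12, 2.57], [-1.44, 4.58], [0.2, 2.03], [-3.05, 3.05]. Speed limits (rad/s): [2.79, 2.79, 3.14, 3.14, 3.14, 3.14, 3.14].

### API

Orientations are given as a unit quaternion [x, y, z, w].
In Python, from bench import arm, eyes gives the robot as it stands. The module is installed in compiled form; this text tells all that it offers.
- The arm moves only by the tool play_rows, never from a script. Its argument "targets" is a list of rows, each a list of 7 numbers: the turn, a rotation vector about the tool's x, y, z in degrees, then the shift along the tool's x, y, z in mm, then the opening, from 0 (shut) to 1 (fully open). A call has 1 to 5 rows; each row is the pose to reach, as a shift and turn from the pose commanded when the call began, along the tool's axes at that moment; what a row does not reach only later rows make up. A row lasts 1/8 s, in which the tool goes at most 62.5 mm and 10.7 degrees, less where a joint would pass 70% of its speed; a pose out of reach is approached as far as the arm can. A call with a gripper value outside its range is refused whole. The fingers move at their own pace and stop on an object; "force" is the grip in N (left out, the last holds). Time passes only in rows, so rows that repeat a pose let the fingers close. It gives the time, the measured TCP pose, the force, the opening and the grip force at its end, in the units of the state.
- arm.sense(): the state, without advancing time (a new reading comes with each control period).
- eyes.capture(name): name is "side" or "top" or "wrist"; returns the picture (384x512x3 uint8, red, green, blue); there is no depth.
- eyes.get_calibration(name): a dict with "mtx" (3x3 intrinsics, pixels), "rvec" (rotation vector, rad) and "tvec" (3), from world to camera coordinates, as OpenCV has them. Camera axes: x right, y down, z forward; pixel columns grow to the right and rows downward; lengths in m; the calibration is good to about 2 mm. A picture is of the moment at which its call begins: read the wrist's pose just before it. get_calibration takes no time and is no camera call; for the wrist camera it gives the pose at the moment of the call.
- arm.hand_in(): hands the job in; it is judged then, once.
Trained networks look in the newest picture that a camera, given by its name, has taken for a name from the list of things; names that differ only in an ending like _2 or _b are one class to them, and where a whole thing is asked for, a point or a joint stands for the part that bears it (a point fixed in the world has none). Each returns a list of dicts, best first, with "p" (0 to 1); they miss things now and then, are a little off and sometimes report something else, mostly with a low value. They report only what shows in the picture. A call takes as long as a camera call.
- eyes.look_for(target, camera): "at" ([column, row] in pixels, amid what is visible of it).
The state is a dict: "time_s": time; "joint_pos": joint angles; "joint_vel": joint speeds; "joint_torque": joint torques, N m; "tool_pos": TCP position; "tool_rot": TCP orientation; "force": force on the tool from outside, world axes, zero at the start; "ft_torque": the same for the moment, N m; "width": finger opening in m; "gripper_force": force on a finger pad.
Only numpy, scipy, OpenCV 4.12 (cv2) and the standard library are available. Lean on these libraries where they do the work, as an engineer would, in place of code of your own. Each camera call takes 0.05 s, during which the arm holds its last target. There are 200 camera calls.

## Working session

There is one attempt and no reset: what is moved stays moved. The work goes in short steps, Python scripts to look and compute and a tool call to move; the robot and the scene stay as the last step left them, time stands still between calls to the robot, and variables do not carry over. Pictures are saved under pics/ and viewed, at most 14 in all, crops included, and the job is handed in when it is done.

Besides the shell and the picture viewer there is one more tool, called after "Request:" as name(argument=value, ...) on one line, values as JSON. play_rows: Moves the arm, as the interface text tells. Its arguments: {"type":"object","properties":{"targets":{"type":"array","items":{"type":"array","items":{"type":"number"}}},"force":{"type":"number"}},"required":["targets"]}

```bash
mkdir -p pics; python3 - <<'E'
from bench import arm, eyes
import cv2,numpy as np
s=arm.sense(); print({k:np.round(v,3) for k,v in s.items()}, arm.pinch_z)
for n in("top","side"):
    im=eyes.capture(n); cv2.imwrite(f"pics/{n}0.png",im[:,:,::-1]); c=eyes.get_calibration(n); print(n,c)
    R=cv2.Rodrigues(np.array(c["rvec"]))[0]; print("cam",-R.T@np.array(c["tvec"]).ravel())
    for t in("cactus_1_mid","saucer_a","lamp","stand"):
        print(t,[(np.round(d["at"]).tolist(),round(d["p"],2)) for d in eyes.look_for(t,n)])
E
```

```text
{'time_s': np.float64(0.0), 'joint_pos': array([-1.338,  0.312,  0.014,  1.513, -0.004,  1.319, -0.027]), 'joint_vel': array([ 0.001, -0.001,  0.001,  0.   , -0.001,  0.001,  0.001]), 'joint_torque': array([-1.0000e-03, -3.7992e+01,  1.4600e-01, -2.3059e+01,  1.2000e-02,
        1.3000e-02, -0.0000e+00]), 'tool_pos': array([0.149, 0.529, 0.23 ]), 'tool_rot': array([ 0.137,  0.991, -0.001, -0.   ]), 'force': array([-0.055,  0.392,  0.226]), 'ft_torque': array([-0.035,  0.037,  0.006]), 'gripper_force': np.float64(0.0), 'width': np.float64(0.085)} 0.0187
top {'mtx': array([[385.22232517,   0.        , 261.27631697],
       [  0.        , 385.22232517, 194.76396326],
       [  0.        ,   0.        ,   1.        ]]), 'rvec': array([ 2.15995482, -2.21582613,  0.08493592]), 'tvec': array([0.02324412, 0.5416474 , 1.05604665])}
cam [0.46549246 0.01709872 1.09187048]
cactus_1_mid [([257.0, 162.0], 0.54), ([303.0, 232.0], 0.51), ([171.0, 241.0], 0.29)]
saucer_a [([328.0, 168.0], 0.89), ([254.0, 163.0], 0.74), ([223.0, 164.0], 0.65)]
lamp [([409.0, 163.0], 0.9)]
stand [([277.0, 170.0], 0.89)]
side {'mtx': array([[425.54492156,   0.        , 250.0268911 ],
       [  0.        , 425.54492156, 187.47397122],
       [  0.        ,   0.        ,   1.        ]]), 'rvec': array([ 2.30064485, -0.15617492,  0.07450172]), 'tvec': array([-0.50943727,  0.08248255,  1.13685757])}
cam [ 0.39376881 -0.85071065  0.82462862]
cactus_1_mid [([220.0, 219.0], 0.48)]
saucer_a [([279.0, 161.0], 0.9), ([290.0, 184.0], 0.87), ([297.0, 235.0], 0.72), ([289.0, 205.0], 0.56)]
lamp [([320.0, 297.0], 0.87)]
stand [([287.0, 219.0], 0.74)]
```

View pics/top0.png

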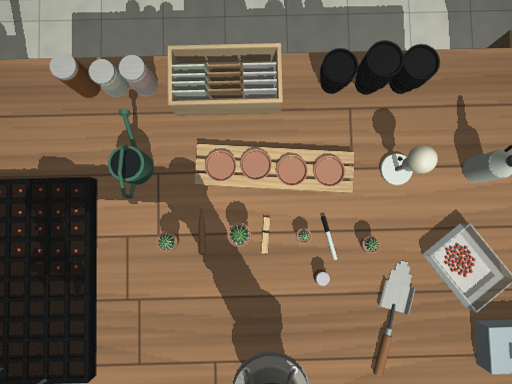

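View pics/side0.png

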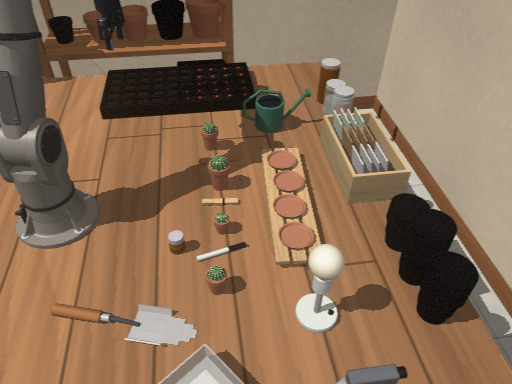

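Top view: lamp on the right (397,168). The saucers are at about (220,164), (256,163), (291,169) and (328,170). Cacti are at (167,241), (239,234, the largest), (304,236, the smallest) and (372,243). The side view agrees.

```bash
cat > h.py <<'E'
from bench import arm, eyes
import cv2,numpy as np
from scipy.spatial.transform import Rotation as Ro
def cal(n):
    c=eyes.get_calibration(n); return np.array(c["mtx"]),cv2.Rodrigues(np.array(c["rvec"]))[0],np.array(c["tvec"]).ravel()
def toz(c,px,z):
    K,R,t=c; d=R.T@np.linalg.inv(K)@[px[0],px[1],1]; o=-R.T@t; return o+d*(z-o[2])/d[2]
def proj(c,P):
    K,R,t=c; p=K@(R@np.array(P)+t); return p[:2]/p[2]
def green(im):
    h=cv2.cvtColor(im,cv2.COLOR_RGB2HSV); return cv2.inRange(h,(38,60,25),(85,255,255))
def terra(im):
    h=cv2.cvtColor(im,cv2.COLOR_RGB2HSV); return cv2.inRange(h,(0,85,60),(9,255,255))
def blobs(m,amin):
    n,l,s,c=cv2.connectedComponentsWithStats(m); return [(c[i],s[i]) for i in range(1,n) if s[i][4]>=amin]
E
python3 - <<'E'
from h import *
T=cal("top");S=cal("side")
print("tcp proj",proj(T,arm.sense()["tool_pos"]),proj(S,arm.sense()["tool_pos"]))
t=cv2.imread("pics/top0.png")[:,:,::-1].copy(); s=cv2.imread("pics/side0.png")[:,:,::-1].copy()
for nm,im in(("top",t),("side",s)):
    print(nm,"pix",[cv2.cvtColor(im,cv2.COLOR_RGB2HSV)[r,c].tolist() for c,r in([(220,164),(328,168),(239,234),(150,300)] if nm=="top" else [(283,160),(219,184),(218,165)])])
    for c,q in blobs(green(im),25): print("green",c.round(1),q.tolist())
    for c,q in blobs(terra(im),100): print("terra",c.round(1),q.tolist())
for p in [(220,164),(256,163),(291,169),(328,170)]: print("saucer",toz(T,p,.042).round(3))
for p in [(167,241),(239,234),(304,236),(372,243)]: print("cactus",toz(T,p,.07).round(3))
print("lamp",toz(T,(396,168),0).round(3))
# heights: cactus top in side
E
```

```text
tcp proj [ 25.88507397 375.17452953] [117.08674593  48.16417257]
top pix [[10, 105, 179], [10, 103, 184], [56, 85, 123], [14, 110, 128]]
green [130.9 161.3] [108, 109, 45, 89, 1056]
green [238.6 234.4] [231, 226, 17, 17, 208]
green [303.7 235.6] [299, 232, 9, 8, 49]
green [166.  241.3] [159, 235, 15, 14, 141]
green [371.6 244.4] [366, 239, 12, 11, 87]
terra [460.6 260.4] [445, 244, 31, 33, 382]
side pix [[9, 126, 190], [10, 136, 103], [52, 102, 85]]
green [269.9 111.6] [242, 89, 69, 44, 997]
green [208.7 127.7] [203, 123, 13, 10, 97]
green [218.3 162.3] [211, 156, 16, 14, 164]
green [220.9 217.2] [216, 213, 10, 9, 62]
green [215.5 272.8] [209, 266, 15, 14, 139]
terra [203.8  16.3] [186, 0, 35, 38, 777]
terra [134.4  21.1] [121, 5, 26, 36, 531]
terra [93.1 23.7] [83, 11, 22, 31, 257]
terra [209.7 139.9] [202, 131, 16, 19, 114]
terra [281.7 159.4] [268, 151, 27, 19, 323]
terra [216.2 177. ] [208, 166, 22, 25, 107]
terra [288.5 180.6] [274, 171, 29, 21, 391]
terra [289.7 205.6] [274, 195, 31, 23, 456]
terra [296.3 235.1] [279, 222, 34, 27, 578]
terra [216.2 285.1] [207, 276, 20, 19, 111]
saucer [0.628 0.121 0.042]
saucer [0.628 0.022 0.042]
saucer [ 0.609 -0.074  0.042]
saucer [ 0.604 -0.175  0.042]
cactus [0.423 0.261 0.07 ]
cactus [0.436 0.071 0.07 ]
cactus [ 0.426 -0.1    0.07 ]
cactus [ 0.403 -0.279  0.07 ]
lamp [ 0.61  -0.378  0.   ]
```

Request:
play_rows(targets=[[0,0,10,-48,-24,-10,1],[0,0,20,-96,-48,-20,1],[0,0,30,-144,-72,-30,1],[0,0,40,-192,-96,-40,1],[0,0,50,-240,-120,-50,1]])

```text
time_s: 1.12
tool_pos: [0.3488, 0.3475, 0.2819]
tool_rot: [0.545, 0.838, 0.001, -0.0]
force: [0.4, 1.8, -0.6]
width: 0.0856
gripper_force: 0.0
```

```bash
cat >> h.py <<'E'
def go(P,yaw=0):
    "turn (deg, about tool z) and shift (mm, tool axes) to world P with tool x at world yaw 90deg+yaw"
    s=arm.sense(); R=Ro.from_quat(s["tool_rot"]); x=R.as_matrix()[:,0]
    G=Ro.from_euler("z",yaw,degrees=True)*Ro.from_quat([.70711,.70711,0,0])
    print("turn",np.round((R.inv()*G).as_rotvec(degrees=True),1),"shift",np.round(R.inv().apply(np.array(P)-s["tool_pos"])*1e3,1),"t",s["time_s"],"at",np.round(s["tool_pos"],4))
E
python3 -c "
from h import *
go([.43,.12,.36])
c=cal('wrist');K,R,t=c;print(K,-R.T@t,R.T[:,2],[toz(c,p,0).round(2) for p in((0,0),(511,0),(0,383),(511,383))])"
```

```text
turn [ 0.  -0.  23.9] shift [-240.9  -18.1  -78.2] t 1.125 at [0.3488 0.3475 0.2819]
[[307.94151257   0.         251.69361918]
 [  0.         307.94151257 187.81227977]
 [  0.           0.           1.        ]] [0.32176878 0.40980267 0.42478384] [ 0.10934141 -0.24482412 -0.96338238] [array([-0.01,  0.39,  0.  ]), array([0.56, 0.65, 0.  ]), array([ 0.11, -0.2 ,  0.  ]), array([0.93, 0.16, 0.  ])]
```

Request:
play_rows(targets=[[0,0,6,-60,10,-15,1],[0,0,12,-120,20,-30,1],[0,0,18,-180,30,-45,1],[0,0,24,-240,45,-60,1],[0,0,24,-280,60,-70,1]])

```text
time_s: 1.75
tool_pos: [0.5188, 0.115, 0.3527]
tool_rot: [0.707, 0.707, 0.001, 0.001]
force: [0.3, -0.2, -0.7]
width: 0.085
gripper_force: 0.0
```

Request:
play_rows(targets=[[0,0,0,-20,0,0,1],[0,0,0,-20,0,0,1],[0,0,0,-20,0,0,1]])

```text
time_s: 2.12
tool_pos: [0.5165, 0.1004, 0.351]
tool_rot: [0.704, 0.71, 0.0, -0.001]
force: [-0.2, 0.1, 0.3]
width: 0.0856
gripper_force: 0.0
```

```bash
python3 - <<'E'
from h import *
c=cal("wrist"); im=eyes.capture("wrist"); cv2.imwrite("pics/w1.png",im[:,:,::-1])
print(arm.sense()["tool_pos"],arm.sense()["tool_rot"])
for P in [(.628,.121,.042),(.628,.022,.042),(.609,-.074,.042),(.604,-.175,.042),(.423,.261,.07),(.436,.071,.07),(.426,-.1,.05),(.403,-.279,.06)]: print(proj(c,P).round(0))
for t in("saucer_a","cactus_1_mid"): print([(np.round(d["at"]).tolist(),round(d["p"],2)) for d in eyes.look_for(t,"wrist")])
for q,s in blobs(green(im),60): print("green",q.round(1),s.tolist())
E
```

```text
[0.51651449 0.10064397 0.35096512] [ 7.04045759e-01  7.10153928e-01  1.60019496e-04 -9.70706443e-04]
[328. 137.]
[323. 202.]
[308. 258.]
[301. 311.]
[177.  25.]
[194. 174.]
[195. 274.]
[185. 368.]
[([328.0, 136.0], 0.92), ([325.0, 197.0], 0.89), ([307.0, 256.0], 0.87), ([302.0, 308.0], 0.63)]
[([198.0, 269.0], 0.6)]
green [176.9  21.1] [162, 4, 32, 35, 729]
green [192.9 175. ] [177, 159, 33, 33, 751]
green [195.7 274.7] [190, 267, 14, 15, 110]
```

View pics/w1.png

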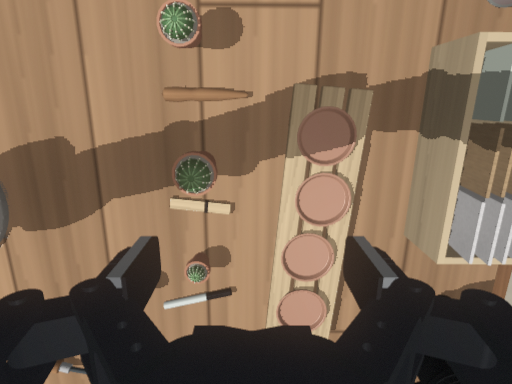

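The wrist view shows saucers at about (327,136), (324,198), (308,257) and (302,309). The three cacti in view are at (179,22), (194,174) and (197,272).

```bash
python3 - <<'E'
from h import *
c=cal("wrist");T=cal("top")
S=[((327,136),(220,164)),((324.3,198),(255.5,163)),((307.7,256.5),(291,168.5)),((302,309),(328.5,169.5))]
for a,b in S: print("saucer",toz(c,a,.042).round(4)[:2],toz(T,b,.042).round(4)[:2])
for n,h,a,b in((3,.069,(178.5,21.5),(166,241.3)),(4,.08,(193.4,174.5),(238.6,234.4)),(1,.045,(195.9,273.5),(303.7,235.6)),(2,.057,None,(371.6,244.4))):
    print(n,toz(c,a,h).round(4)[:2] if a else "",toz(T,b,h).round(4)[:2])
E
```

```text
saucer [0.6266 0.1219] [0.628  0.1207]
saucer [0.6294 0.0274] [0.6283 0.0232]
saucer [ 0.6096 -0.0723] [ 0.6107 -0.0739]
saucer [ 0.6055 -0.1717] [ 0.6053 -0.1769]
3 [0.4247 0.2645] [0.4219 0.264 ]
4 [0.4371 0.0717] [0.4354 0.0718]
1 [ 0.4274 -0.1031] [ 0.4266 -0.1023]
2  [ 0.3989 -0.2817]
```

Request:
play_rows(targets=[[0,0,0,-15,-40,50,1],[0,0,0,-28,-80,100,1],[0,0,0,-28,-80,150,1],[0,0,0,-28,-80,190,1],[0,0,0,-28,-80,205,1]])

```text
time_s: 2.9
tool_pos: [0.4355, 0.0705, 0.1444]
tool_rot: [0.705, 0.709, -0.002, -0.001]
force: [-0.4, -0.1, -1.0]
width: 0.0854
gripper_force: 0.0
```

Request:
play_rows(targets=[[0,0,0,0,0,0,1],[0,0,0,0,0,0,1]])

```text
time_s: 3.15
tool_pos: [0.4393, 0.0703, 0.1479]
tool_rot: [0.705, 0.709, 0.001, 0.001]
force: [0.3, -0.5, -0.2]
width: 0.0856
gripper_force: 0.0
```

```bash
python3 -c "
from h import *
go([.436,.072,.05])
c=cal('wrist'); im=eyes.capture('wrist'); cv2.imwrite('pics/w2.png',im[:,:,::-1])
for q,s in blobs(green(im),150): print('green',q.round(1),s.tolist(),toz(c,q,.083).round(4))
"
```

```text
turn [ 0.2 -0.   0.3] shift [ 1.7 -3.6 97.9] t 3.15 at [0.4393 0.0703 0.1479]
green [247.6 199.3] [215, 167, 67, 65, 2982] [0.4372 0.0721 0.083 ]
```

View pics/w2.png

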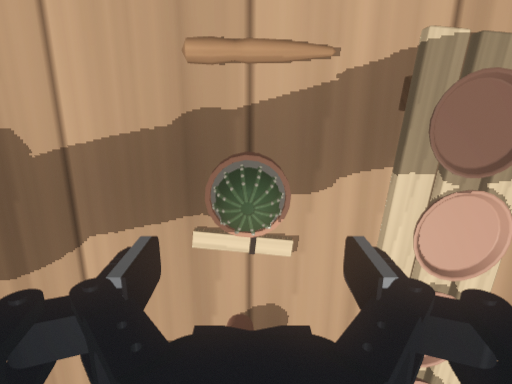

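The cactus is centred at (248,199), which agrees with the measured position. I'll descend and grip.

Request:
play_rows(targets=[[0,0,0,2,-2,30,1],[0,0,0,2,-2,60,1],[0,0,0,2,-2,85,1],[0,0,0,2,-2,98,1],[0,0,0,2,-2,98,1]], force=40)

```text
time_s: 3.82
tool_pos: [0.4359, 0.0718, 0.0484]
tool_rot: [0.705, 0.709, -0.0, 0.0]
force: [0.4, 0.7, -0.2]
width: 0.0853
gripper_force: 0.0
```

Request:
play_rows(targets=[[0,0,0,0,0,0,0.7],[0,0,0,0,0,0,0.5],[0,0,0,0,0,0,0.3],[0,0,0,0,0,0,0.3],[0,0,0,0,0,0,0.3]], force=40)

```text
time_s: 4.45
tool_pos: [0.4368, 0.0721, 0.0497]
tool_rot: [0.706, 0.709, 0.001, 0.0]
force: [-1.6, 0.2, 5.9]
width: 0.061
gripper_force: 42.7
```

Request:
play_rows(targets=[[0,0,0,0,0,-10,0.3],[0,0,0,0,0,-35,0.3],[0,0,0,0,0,-65,0.3],[0,0,0,10,25,-85,0.3],[0,0,0,22,65,-90,0.3]])

```text
time_s: 5.08
tool_pos: [0.5012, 0.0946, 0.1404]
tool_rot: [0.705, 0.709, 0.001, 0.0]
force: [0.6, 0.6, -2.0]
width: 0.0604
gripper_force: 44.3
```

Request:
play_rows(targets=[[0,0,0,10,40,0,0.3],[0,0,0,20,80,0,0.3],[0,0,0,25,110,0,0.3],[0,0,0,27,125,0,0.3],[0,0,0,27,125,0,0.3]])

```text
time_s: 5.7
tool_pos: [0.6256, 0.1216, 0.1378]
tool_rot: [0.705, 0.709, -0.001, 0.0]
force: [-0.9, 0.5, -2.2]
width: 0.0605
gripper_force: 44.4
```

```bash
python3 -c "
from h import *
go([.627,.121,.086]); print(arm.sense()['width'],arm.sense()['gripper_force'])
c=cal('wrist'); im=eyes.capture('wrist'); cv2.imwrite('pics/w3.png',im[:,:,::-1])
"
```

```text
turn [-0.   0.1  0.3] shift [-0.6  1.5 51.8] t 5.7 at [0.6256 0.1216 0.1378]
0.06050722332283355 44.4261771440506
```

View pics/w3.png

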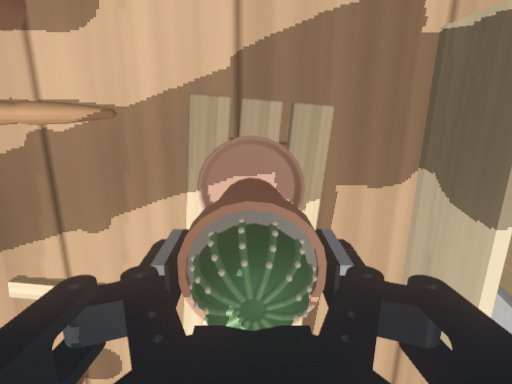

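Cactus 4 is held upright over the saucer. The saucer's rim spans columns 198–304, with its widest row near 187 and its top at 136.

```bash
python3 -c "
from h import *
c=cal('wrist')
for p in ((251,187),(198,187),(304,187),(251,136)): print(toz(c,p,.042).round(4))
"
```

```text
[0.6246 0.1237 0.042 ]
[0.5819 0.1235 0.042 ]
[0.6672 0.1239 0.042 ]
[0.6244 0.1644 0.042 ]
```

Request:
play_rows(targets=[[0,0,0,0,1,15,0.3],[0,0,0,0,1,30,0.3],[0,0,0,0,1,40,0.3],[0,0,0,0,1,44,0.3],[0,0,0,0,1,44,0.3]])

```text
time_s: 6.38
tool_pos: [0.6262, 0.1216, 0.094]
tool_rot: [0.706, 0.709, -0.0, -0.0]
force: [-0.9, 0.2, -2.3]
width: 0.0605
gripper_force: 44.4
```

Request:
play_rows(targets=[[0,0,0,0,-1,3,0.3],[0,0,0,0,-1,5,0.3],[0,0,0,0,-1,7,0.3],[0,0,0,0,-1,8,0.3],[0,0,0,0,-1,8,0.3]])

```text
time_s: 7.0
tool_pos: [0.6253, 0.1217, 0.0862]
tool_rot: [0.705, 0.709, -0.0, -0.0]
force: [0.8, 0.4, -3.0]
width: 0.0603
gripper_force: 44.4
```

Request:
play_rows(targets=[[0,0,0,0,0,1,0.3],[0,0,0,0,0,1,0.3],[0,0,0,0,0,2,0.3],[0,0,0,0,0,2,0.3]])

```text
time_s: 7.5
tool_pos: [0.6255, 0.1216, 0.0849]
tool_rot: [0.706, 0.709, 0.0, 0.0]
force: [-2.4, 0.1, 1.4]
width: 0.0607
gripper_force: 44.6
```

Contact felt. I'll release slowly and rise, then go to cactus 3.

Request:
play_rows(targets=[[0,0,0,0,0,0,0.74],[0,0,0,0,0,0,0.8],[0,0,0,0,0,0,0.9],[0,0,0,0,0,0,1],[0,0,0,0,0,0,1]])

```text
time_s: 8.12
tool_pos: [0.6254, 0.1216, 0.0843]
tool_rot: [0.706, 0.709, 0.0, 0.0]
force: [-0.0, 0.0, -0.7]
width: 0.0854
gripper_force: 0.0
```

Request:
play_rows(targets=[[0,0,0,0,0,-20,1],[0,0,0,0,0,-50,1],[0,0,0,0,0,-100,1],[0,0,0,20,-40,-120,1],[0,0,0,50,-85,-120,1]])

```text
time_s: 8.75
tool_pos: [0.5417, 0.1704, 0.2069]
tool_rot: [0.707, 0.707, 0.002, 0.002]
force: [0.3, 2.0, -0.4]
width: 0.0852
gripper_force: 0.0
```

Request:
play_rows(targets=[[0,0,0,30,-40,0,1],[0,0,0,60,-80,20,1],[0,0,0,90,-115,40,1],[0,0,0,92,-115,60,1],[0,0,0,92,-115,60,1]])

```text
time_s: 9.38
tool_pos: [0.4233, 0.2625, 0.1432]
tool_rot: [0.705, 0.709, -0.002, -0.0]
force: [-0.6, 0.0, 0.6]
width: 0.0853
gripper_force: 0.0
```

```bash
python3 -c "
from h import *
go([.423,.264,.041])
c=cal('wrist'); im=eyes.capture('wrist'); cv2.imwrite('pics/w4.png',im[:,:,::-1])
for q,s in blobs(green(im),150): print('green',q.round(1),s.tolist(),toz(c,q,.071).round(4),toz(c,q,.083+.035).round(4))
"
```

```text
turn [-0.1  0.1  0.3] shift [  1.7   0.  102.2] t 9.375 at [0.4233 0.2625 0.1432]
green [477.3  63.4] [416, 0, 96, 123, 7574] [0.5697 0.3554 0.071 ] [0.5378 0.3501 0.118 ]
green [251.3 197.2] [224, 171, 56, 53, 1891] [0.4234 0.2634 0.071 ] [0.4235 0.2782 0.118 ]
```

View pics/w4.png

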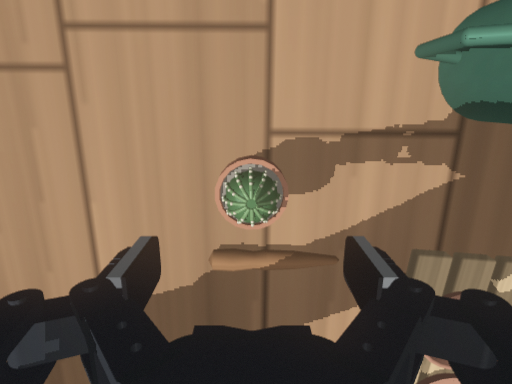

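Cactus 3 is centred at (251,196), as measured. Descend and grip.

Request:
play_rows(targets=[[0,0,0,1,0,40,1],[0,0,0,1,0,75,1],[0,0,0,1,0,97,1],[0,0,0,1,0,105,1],[0,0,0,1,0,105,1]])

```text
time_s: 10.05
tool_pos: [0.4258, 0.2635, 0.0399]
tool_rot: [0.706, 0.708, 0.001, 0.0]
force: [0.7, 0.4, 0.8]
width: 0.0852
gripper_force: 0.0
```

Request:
play_rows(targets=[[0,0,0,0,0,0,0.7],[0,0,0,0,0,0,0.5],[0,0,0,0,0,0,0.3],[0,0,0,0,0,0,0.3],[0,0,0,0,0,0,0.3]], force=35)

```text
time_s: 10.68
tool_pos: [0.4252, 0.2644, 0.0406]
tool_rot: [0.705, 0.709, 0.001, -0.0]
force: [-1.8, 0.2, 6.2]
width: 0.0538
gripper_force: 36.0
```

Request:
play_rows(targets=[[0,0,0,0,0,-10,0.3],[0,0,0,0,0,-35,0.3],[0,0,0,-20,5,-65,0.3],[0,0,0,-50,10,-90,0.3],[0,0,0,-90,10,-100,0.3]])

```text
time_s: 11.3
tool_pos: [0.4366, 0.1739, 0.1412]
tool_rot: [0.705, 0.709, 0.002, 0.001]
force: [0.4, -1.5, -2.6]
width: 0.0538
gripper_force: 37.7
```

Request:
play_rows(targets=[[0,0,0,-45,10,0,0.3],[0,0,0,-90,20,0,0.3],[0,0,0,-130,40,0,0.3],[0,0,0,-149,80,0,0.3],[0,0,0,-149,120,0,0.3]])

```text
time_s: 11.92
tool_pos: [0.5565, 0.022, 0.1398]
tool_rot: [0.707, 0.707, -0.0, 0.001]
force: [0.5, -0.4, -2.5]
width: 0.0538
gripper_force: 37.7
```

Request:
play_rows(targets=[[0,0,0,2,30,0,0.3],[0,0,0,3,60,0,0.3],[0,0,0,3,71,10,0.3],[0,0,0,3,71,20,0.3],[0,0,0,3,71,20,0.3]])

```text
time_s: 12.55
tool_pos: [0.6241, 0.0287, 0.1174]
tool_rot: [0.706, 0.709, -0.002, -0.002]
force: [-0.3, -0.3, -2.7]
width: 0.0536
gripper_force: 37.9
```

```bash
python3 -c "
from h import *
go([.628,.025,.076]); print(arm.sense()['width'],arm.sense()['gripper_force'])
im=eyes.capture('wrist'); cv2.imwrite('pics/w5.png',im[:,:,::-1])
"
```

```text
turn [-0.3 -0.   0.2] shift [-3.8  4.1 41.4] t 12.55 at [0.6241 0.0287 0.1174]
0.05358405613707059 37.87044703960419
```

View pics/w5.png

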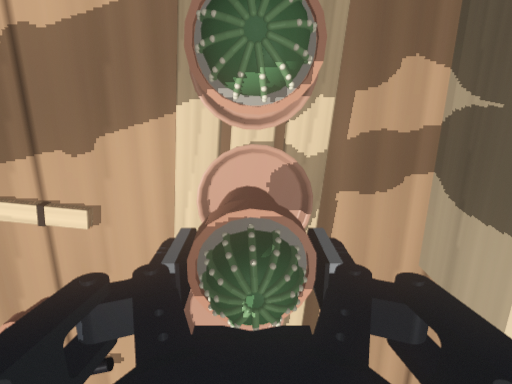

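Cactus 3 hangs over its saucer, whose rim spans columns 198–313 with its top at row 144. Cactus 4 stands in its own saucer at the top of the picture.

```bash
python3 -c "
from h import *
c=cal('wrist')
print(toz(c,(255.5,196),.042),toz(c,(255.5,144),.042)-[0,.044,0])
go(np.r_[toz(c,(255.5,144),.042)[:2]-[0,.044],.076])
"
```

```text
[0.62804288 0.02948138 0.042     ] [0.62776012 0.02413386 0.042     ]
turn [-0.2 -0.   0.2] shift [-4.6  3.  42.4] t 12.6 at [0.6249 0.0287 0.1184]
```

Request:
play_rows(targets=[[0,0,0,-3,3,15,0.3],[0,0,0,-3,3,28,0.3],[0,0,0,-3,3,34,0.3],[0,0,0,-3,3,37,0.3],[0,0,0,-3,3,37,0.3]])

```text
time_s: 13.22
tool_pos: [0.6298, 0.0257, 0.0822]
tool_rot: [0.705, 0.709, -0.0, -0.0]
force: [-0.1, 0.1, -2.6]
width: 0.0536
gripper_force: 37.9
```

Request:
play_rows(targets=[[0,0,0,0,0,1,0.3],[0,0,0,0,0,2,0.3],[0,0,0,0,0,3,0.3],[0,0,0,0,0,3,0.3]])

```text
time_s: 13.72
tool_pos: [0.6298, 0.0257, 0.0793]
tool_rot: [0.706, 0.709, -0.0, -0.0]
force: [-0.1, 0.6, -3.3]
width: 0.0538
gripper_force: 37.9
```

Request:
play_rows(targets=[[0,0,0,0,0,1,0.3],[0,0,0,0,0,2,0.3],[0,0,0,0,0,3,0.3],[0,0,0,0,0,4,0.3],[0,0,0,0,0,4,0.3]])

```text
time_s: 14.35
tool_pos: [0.6298, 0.0256, 0.0758]
tool_rot: [0.706, 0.709, 0.0, -0.0]
force: [-1.8, -1.1, 2.1]
width: 0.0539
gripper_force: 38.1
```

Request:
play_rows(targets=[[0,0,0,0,0,0,0.67],[0,0,0,0,0,0,0.75],[0,0,0,0,0,0,0.85],[0,0,0,0,0,0,1],[0,0,0,0,0,0,1]])

```text
time_s: 14.98
tool_pos: [0.6299, 0.0257, 0.0753]
tool_rot: [0.705, 0.709, 0.0, 0.0]
force: [0.1, -0.0, 1.2]
width: 0.0855
gripper_force: 0.0
```

Request:
play_rows(targets=[[0,0,0,0,0,-20,1],[0,0,0,0,0,-50,1],[0,0,0,0,0,-95,1],[0,0,0,-25,-40,-105,1],[0,0,0,-50,-85,-105,1]])

```text
time_s: 15.6
tool_pos: [0.5457, -0.0257, 0.1818]
tool_rot: [0.705, 0.709, 0.001, 0.002]
force: [0.1, -1.0, 0.6]
width: 0.0855
gripper_force: 0.0
```

Request:
play_rows(targets=[[0,0,0,-30,-45,0,1],[0,0,0,-60,-90,20,1],[0,0,0,-78,-117,45,1],[0,0,0,-78,-117,65,1],[0,0,0,-78,-117,65,1]])

```text
time_s: 16.23
tool_pos: [0.427, -0.1031, 0.1145]
tool_rot: [0.706, 0.708, -0.001, -0.001]
force: [0.2, 0.7, -0.2]
width: 0.0855
gripper_force: 0.0
```

```bash
python3 -c "
from h import *
go([.427,-.103,.017])
c=cal('wrist'); im=eyes.capture('wrist'); cv2.imwrite('pics/w6.png',im[:,:,::-1])
for q,s in blobs(green(im),150): print('green',q.round(1),s.tolist(),toz(c,q,.047).round(4))
"
```

```text
turn [-0.2 -0.   0.2] shift [ 0.1  0.3 97.5] t 16.225 at [ 0.427  -0.1031  0.1145]
green [252.  198.3] [235, 179, 37, 36, 736] [ 0.4276 -0.1013  0.047 ]
```

View pics/w6.png

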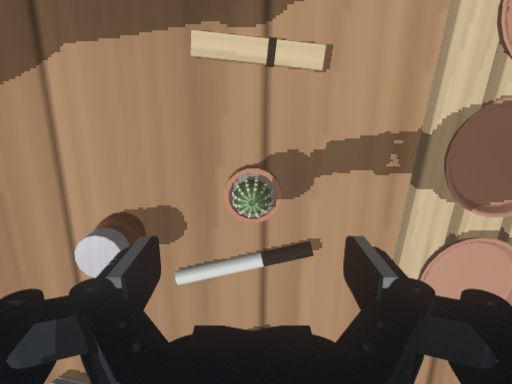

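Cactus 1 is centred at (252,196), and the knife at (250,262) is clear of the fingers.

Request:
play_rows(targets=[[0,0,0,1,0,40,1],[0,0,0,1,0,72,1],[0,0,0,1,0,90,1],[0,0,0,1,0,97,1],[0,0,0,1,0,97,1]])

```text
time_s: 16.9
tool_pos: [0.4294, -0.1022, 0.0188]
tool_rot: [0.705, 0.709, 0.0, 0.0]
force: [-0.0, 0.5, 0.3]
width: 0.0855
gripper_force: 0.0
```

Request:
play_rows(targets=[[0,0,0,0,0,0,0.6],[0,0,0,0,0,0,0.4],[0,0,0,0,0,0,0.2],[0,0,0,0,0,0,0.2],[0,0,0,0,0,0,0.2]], force=25)

```text
time_s: 17.52
tool_pos: [0.4289, -0.1023, 0.019]
tool_rot: [0.706, 0.709, 0.0, 0.0]
force: [-0.7, 0.7, 6.5]
width: 0.041
gripper_force: 24.8
```

Request:
play_rows(targets=[[0,0,0,0,0,-10,0.2],[0,0,0,0,0,-35,0.2],[0,0,0,0,0,-65,0.2],[0,0,0,-20,30,-90,0.2],[0,0,0,-35,70,-95,0.2]])

```text
time_s: 18.15
tool_pos: [0.5002, -0.1379, 0.1159]
tool_rot: [0.706, 0.709, 0.001, 0.002]
force: [0.5, -0.1, -0.7]
width: 0.0408
gripper_force: 25.6
```

Request:
play_rows(targets=[[0,0,0,-18,40,0,0.2],[0,0,0,-32,80,0,0.2],[0,0,0,-37,107,0,0.2],[0,0,0,-37,107,10,0.2],[0,0,0,-37,107,10,0.2]])

```text
time_s: 18.77
tool_pos: [0.6037, -0.1728, 0.1017]
tool_rot: [0.706, 0.709, -0.001, -0.002]
force: [-0.3, -0.6, -1.5]
width: 0.0409
gripper_force: 25.6
```

```bash
python3 -c "
from h import *
go([.605,-.174,.053]); print(arm.sense()['width'],arm.sense()['gripper_force'])
im=eyes.capture('wrist'); cv2.imwrite('pics/w7.png',im[:,:,::-1])
"
```

```text
turn [-0.2 -0.1  0.2] shift [-1.2  1.5 48.7] t 18.775 at [ 0.6037 -0.1728  0.1017]
0.040923639746460135 25.64257711172104
```

View pics/w7.png

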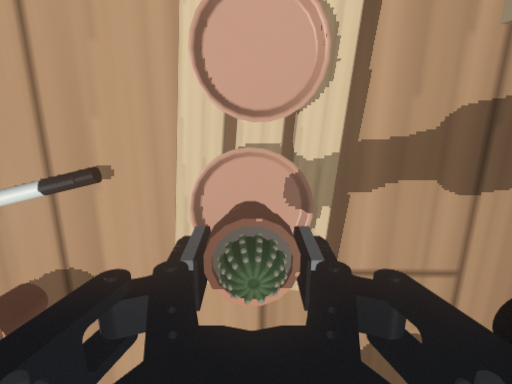

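Cactus 1 hangs over its saucer (rim columns 190–313, top row 148). The neighbouring saucer is centred at about (260,46), with its bottom edge at row 121.

```bash
python3 -c "
from h import *
c=cal('wrist')
P=toz(c,(251.5,148),.042)-[0,.044,0]; print(P,toz(c,(251.5,204),.042)); go([P[0],P[1],.054])
print(toz(c,(260,121),.042)+[0,.044,0],toz(c,(260,46),.042))
"
```

```text
[ 0.60406753 -0.1780603   0.042     ] [ 0.60421241 -0.17308078  0.042     ]
turn [-0.2 -0.1  0.2] shift [-5.1  0.3 48.4] t 18.825 at [ 0.6039 -0.173   0.1024]
[ 0.60949624 -0.07255355  0.042     ] [ 0.60900107 -0.07195246  0.042     ]
```

Request:
play_rows(targets=[[0,0,0,-3,1,18,0.2],[0,0,0,-3,1,33,0.2],[0,0,0,-3,1,41,0.2],[0,0,0,-3,1,44,0.2],[0,0,0,-3,1,44,0.2]])

```text
time_s: 19.45
tool_pos: [0.6068, -0.1764, 0.0592]
tool_rot: [0.705, 0.709, -0.0, 0.0]
force: [0.4, -0.4, -1.2]
width: 0.0413
gripper_force: 25.6
```

Request:
play_rows(targets=[[0,0,0,0,0,1,0.2],[0,0,0,0,0,2,0.2],[0,0,0,0,0,3,0.2],[0,0,0,0,0,3,0.2]])

```text
time_s: 19.95
tool_pos: [0.6067, -0.1764, 0.0563]
tool_rot: [0.706, 0.709, 0.0, -0.0]
force: [0.8, -0.1, -0.3]
width: 0.0408
gripper_force: 25.6
```

Request:
play_rows(targets=[[0,0,0,0,-2,1,0.2],[0,0,0,0,-2,2,0.2],[0,0,0,0,-2,3,0.2],[0,0,0,0,-2,3,0.2]])

```text
time_s: 20.45
tool_pos: [0.6045, -0.1767, 0.0541]
tool_rot: [0.706, 0.709, 0.0, -0.0]
force: [-2.8, 1.1, 6.0]
width: 0.041
gripper_force: 26.0
```

Request:
play_rows(targets=[[0,0,0,0,0,0,0.52],[0,0,0,0,0,0,0.65],[0,0,0,0,0,0,0.8],[0,0,0,0,0,0,1],[0,0,0,0,0,0,1]])

```text
time_s: 21.08
tool_pos: [0.6048, -0.1764, 0.0532]
tool_rot: [0.705, 0.709, -0.0, 0.0]
force: [0.2, 0.3, -0.0]
width: 0.0855
gripper_force: 0.0
```

Request:
play_rows(targets=[[0,0,0,0,0,-20,1],[0,0,0,0,0,-50,1],[0,0,0,0,-15,-85,1],[0,0,0,0,-60,-95,1],[0,0,0,-15,-110,-95,1]])

```text
time_s: 21.7
tool_pos: [0.4959, -0.1917, 0.151]
tool_rot: [0.704, 0.71, 0.002, 0.002]
force: [0.0, -1.8, 0.8]
width: 0.0853
gripper_force: 0.0
```

Request:
play_rows(targets=[[0,0,0,-35,-40,0,1],[0,0,0,-70,-80,10,1],[0,0,0,-90,-96,15,1],[0,0,0,-90,-96,20,1],[0,0,0,-90,-96,20,1]])

```text
time_s: 22.32
tool_pos: [0.4004, -0.2814, 0.1287]
tool_rot: [0.705, 0.709, 0.001, 0.0]
force: [0.1, -0.1, 0.2]
width: 0.0855
gripper_force: 0.0
```

```bash
python3 -c "
from h import *
go([.399,-.282,.028])
c=cal('wrist'); im=eyes.capture('wrist'); cv2.imwrite('pics/w8.png',im[:,:,::-1])
for q,s in blobs(green(im),150): print('green',q.round(1),s.tolist(),toz(c,q,.059).round(4))
"
```

```text
turn [ 0.1 -0.   0.3] shift [ -0.7  -1.5 100.7] t 22.325 at [ 0.4004 -0.2814  0.1287]
green [251.9 197.6] [230, 175, 45, 43, 1186] [ 0.4011 -0.2798  0.059 ]
```

View pics/w8.png

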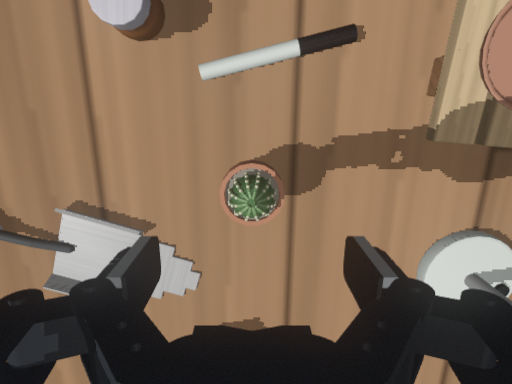

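Cactus 2 is centred at (252,193). The trowel and lamp foot are clear of it.

Request:
play_rows(targets=[[0,0,0,1,0,40,1],[0,0,0,1,0,72,1],[0,0,0,1,0,92,1],[0,0,0,1,0,100,1],[0,0,0,1,0,100,1]])

```text
time_s: 23.0
tool_pos: [0.3999, -0.2808, 0.0283]
tool_rot: [0.705, 0.709, 0.0, -0.0]
force: [0.1, -0.3, 0.6]
width: 0.0854
gripper_force: 0.0
```

Request:
play_rows(targets=[[0,0,0,0,0,0,0.6],[0,0,0,0,0,0,0.4],[0,0,0,0,0,0,0.2],[0,0,0,0,0,0,0.2],[0,0,0,0,0,0,0.2]], force=30)

```text
time_s: 23.62
tool_pos: [0.4, -0.2819, 0.0292]
tool_rot: [0.706, 0.709, 0.0, 0.001]
force: [-0.2, 0.0, 6.0]
width: 0.0471
gripper_force: 30.4
```

Request:
play_rows(targets=[[0,0,0,0,0,-10,0.2],[0,0,0,0,0,-35,0.2],[0,0,0,20,0,-65,0.2],[0,0,0,55,10,-95,0.2],[0,0,0,95,20,-100,0.2]])

```text
time_s: 24.25
tool_pos: [0.4201, -0.1868, 0.1306]
tool_rot: [0.706, 0.708, 0.001, 0.002]
force: [0.3, 1.2, -1.7]
width: 0.047
gripper_force: 31.3
```

Request:
play_rows(targets=[[0,0,0,50,20,0,0.2],[0,0,0,95,50,0,0.2],[0,0,0,112,95,0,0.2],[0,0,0,112,140,0,0.2],[0,0,0,112,160,0,0.2]])

```text
time_s: 24.88
tool_pos: [0.5802, -0.0725, 0.128]
tool_rot: [0.705, 0.71, -0.0, 0.0]
force: [-0.9, -1.7, -1.4]
width: 0.0467
gripper_force: 31.3
```

```bash
python3 -c "
from h import *
go([.61,-.073,.064]); print(arm.sense()['width'],arm.sense()['gripper_force'])"
```

```text
turn [0.  0.  0.4] shift [-0.6 29.8 64. ] t 24.875 at [ 0.5802 -0.0725  0.128 ]
0.04674864501117109 31.314436197280884
```

Request:
play_rows(targets=[[0,0,0,-1,20,0,0.2],[0,0,0,-1,29,20,0.2],[0,0,0,-1,29,42,0.2],[0,0,0,-1,29,56,0.2],[0,0,0,-1,29,59,0.2]])

```text
time_s: 25.5
tool_pos: [0.6055, -0.0741, 0.0675]
tool_rot: [0.706, 0.709, -0.001, -0.002]
force: [-0.6, 0.0, -1.1]
width: 0.0471
gripper_force: 31.3
```

Request:
play_rows(targets=[[0,0,0,0,0,0,0.2],[0,0,0,0,0,1,0.2],[0,0,0,0,0,1,0.2]])

```text
time_s: 25.88
tool_pos: [0.6078, -0.0745, 0.069]
tool_rot: [0.705, 0.709, 0.0, 0.0]
force: [0.3, -0.4, -1.2]
width: 0.0466
gripper_force: 31.3
```

Request:
play_rows(targets=[[0,0,0,0,1,1,0.2],[0,0,0,0,1,2,0.2],[0,0,0,0,1,3,0.2],[0,0,0,0,1,4,0.2],[0,0,0,0,1,4,0.2]])

```text
time_s: 26.5
tool_pos: [0.6083, -0.0744, 0.0644]
tool_rot: [0.706, 0.709, -0.0, -0.0]
force: [-0.3, -0.4, -0.5]
width: 0.0467
gripper_force: 31.4
```

Request:
play_rows(targets=[[0,0,0,0,0,0.5,0.2],[0,0,0,0,0,1,0.2],[0,0,0,0,0,1,0.2]])

```text
time_s: 26.88
tool_pos: [0.6083, -0.0745, 0.0643]
tool_rot: [0.706, 0.709, 0.0, -0.0]
force: [-1.5, 0.3, 6.2]
width: 0.0471
gripper_force: 31.9
```

Request:
play_rows(targets=[[0,0,0,0,0,0,0.6],[0,0,0,0,0,0,0.7],[0,0,0,0,0,0,0.85],[0,0,0,0,0,0,1],[0,0,0,0,0,0,1]])

```text
time_s: 27.5
tool_pos: [0.6083, -0.0744, 0.0632]
tool_rot: [0.706, 0.709, -0.0, 0.0]
force: [-0.1, 1.1, 0.1]
width: 0.0858
gripper_force: 0.0
```

Request:
play_rows(targets=[[0,0,0,0,0,-20,1],[0,0,0,0,0,-50,1],[0,0,0,0,-5,-95,1],[0,0,0,20,-15,-145,1],[0,0,0,60,-20,-190,1]])

```text
time_s: 28.12
tool_pos: [0.5876, -0.017, 0.2555]
tool_rot: [0.708, 0.707, -0.0, 0.001]
force: [0.9, 1.0, 0.1]
width: 0.0854
gripper_force: 0.0
```

Request:
play_rows(targets=[[0,0,0,40,0,-40,1],[0,0,0,80,-10,-70,1],[0,0,0,110,-20,-90,1],[0,0,0,110,-20,-90,1],[0,0,0,110,-20,-90,1]])

```text
time_s: 28.75
tool_pos: [0.5674, 0.0942, 0.3428]
tool_rot: [0.706, 0.708, -0.001, 0.0]
force: [-0.3, -0.6, 0.5]
width: 0.0856
gripper_force: 0.0
```

```bash
python3 - <<'E'
from h import *
c=cal('wrist'); im=eyes.capture('wrist'); cv2.imwrite('pics/w9.png',im[:,:,::-1]); print(arm.sense()["tool_pos"])
s=eyes.capture('side'); cv2.imwrite('pics/s9.png',cv2.resize(s[80:340,150:410,::-1],None,fx=2.2,fy=2.2))
t=eyes.capture('top');T=cal('top')
for n,m,C in(("w",im,c),("t",t,T)):
  for q,b in blobs(green(m),40):
    print(n,q.round(1),b[4],[(h,toz(C,q,h+.035)[:2].round(4).tolist()) for h in(.047,.059,.071,.083)])
print([(np.round(d["at"]).tolist(),round(d["p"],2)) for d in eyes.look_for("saucer_a","top")])
E
```

```text
[0.56731934 0.09361027 0.34250357]
w [301.4 137.2] 1012 [(0.047, [0.6325, 0.118]), (0.059, [0.6306, 0.1194]), (0.071, [0.6286, 0.1207]), (0.083, [0.6267, 0.122])]
w [297.5 212. ] 512 [(0.047, [0.6319, 0.0147]), (0.059, [0.63, 0.0191]), (0.071, [0.6281, 0.0235]), (0.083, [0.6262, 0.0279])]
w [280.2 273.8] 259 [(0.047, [0.6105, -0.0822]), (0.059, [0.6092, -0.0749]), (0.071, [0.6079, -0.0676]), (0.083, [0.6067, -0.0603])]
w [271.7 323.2] 47 [(0.047, [0.5997, -0.1687]), (0.059, [0.5988, -0.1588]), (0.071, [0.5978, -0.149]), (0.083, [0.5969, -0.1391])]
t [122.9 114. ] 54 [(0.047, [0.7624, 0.3726]), (0.059, [0.7589, 0.3684]), (0.071, [0.7554, 0.3641]), (0.083, [0.7518, 0.3599])]
t [120.5 170. ] 407 [(0.047, [0.6125, 0.3791]), (0.059, [0.6108, 0.3748]), (0.071, [0.609, 0.3705]), (0.083, [0.6073, 0.3662])]
t [254.7 160. ] 141 [(0.047, [0.6302, 0.0248]), (0.059, [0.6282, 0.0247]), (0.071, [0.6263, 0.0246]), (0.083, [0.6243, 0.0245])]
t [292.  166.7] 88 [(0.047, [0.6098, -0.0733]), (0.059, [0.6081, -0.0722]), (0.071, [0.6063, -0.0711]), (0.083, [0.6046, -0.07])]
t [331.3 168.4] 49 [(0.047, [0.6028, -0.177]), (0.059, [0.6012, -0.1747]), (0.071, [0.5995, -0.1724]), (0.083, [0.5979, -0.1701])]
[([290.0, 175.0], 0.98), ([323.0, 166.0], 0.87), ([256.0, 170.0], 0.85)]
```

View pics/w9.png

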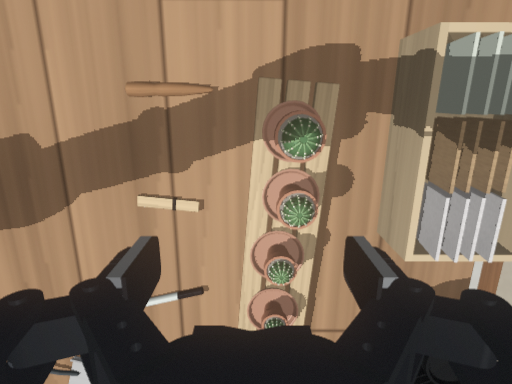

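View pics/s9.png

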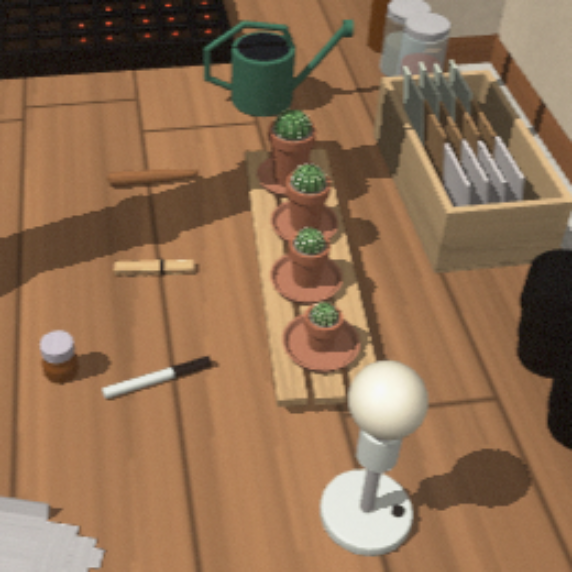

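All four cacti stand upright and centred in their saucers, within about 2 mm, and in the right order. The saucers haven't moved and the arm is clear.

```bash
python3 -c "
from bench import arm
print(arm.hand_in())"
```

```text
the job is handed in; nothing more can be done
None
```

The four cacti stand upright in the middle of their saucers, shortest nearest the lamp and tallest farthest from it; the final pictures showed nothing knocked over and no saucer moved, and the job was handed in at about 29 s.

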